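# Thread the boring rod through the guide's two bushings and hold it ready

### The job

Take the boring rod (steel rod with the dark wooden handle) out of the tool rack and thread it down through the upper and then the lower bushing of the green boring guide, without forcing it. Finish while holding it still by its handle, its tip showing about 2 cm below the lower arm and hanging clear of the wooden blank underneath; do not let go. Leave the chisel, the goblet and the cup where they are.

Things in the scene. Friction and masses are not known exactly. Their poses are not given: they have to be found in the camera images.
- rod_grip (a point): Centre of the boring rod's handle: a smooth round dark-brown wooden handle, 26 mm in diameter and 80 mm long with a brass ferrule, on a round steel rod. z runs up along the rod. The handle reaches 40 mm above and 40 mm below this point; the rod's tip lies 165 mm below it. The whole is 205 mm long and weighs about 0.16 kg (0.11 to 0.21). It starts upright in either hole of the rack, hanging by the handle's lower end on the top board.
- rod_tip (a point): Tip of the boring rod, the centre of its lower end. z runs up along the rod. The steel rod is 10 mm in diameter and 125 mm long below the handle; its last 4 mm taper to 6 mm.
- upper_mouth (a point): Centre of the top rim of the upper bushing of the boring guide, 135 mm above the work surface: a straight vertical 14 mm hole through a 15 mm thick arm, rim chamfered by 3 mm (20 mm across at the top). z is up along the common axis of both bushings.
- lower_mouth (a point): Centre of the top rim of the lower bushing, exactly 55 mm below the upper one and the same in make (14 mm hole, 15 mm thick arm, chamfered). Under this arm are 45 mm of free space above the flat top of a round blank of pale wood that lies on the guide's foot, 20 mm above the work surface.
- guide: The boring guide, green-painted metal, fixed to the bench. Origin on the bench, straight below the bushings. Foot 180 x 110 mm, reaching 105 mm to -x and 75 mm to +x of the origin; at -x of it (from 61 to 85 mm) a post carries the two arms, 50 mm wide, reaching from 85 mm at -x to 25 mm at +x. Nothing of it stands higher than 135 mm.
- rack: Dark wooden tool rack, fixed to the bench; origin on the bench under its centre. Its top board (70 mm along x, 170 mm along y, 15 mm thick) has its upper face 145 mm above the bench, with two 16 mm holes at 45 mm to +y and -y of the centre; open below, foot 90 x 170 mm.
- chisel_grip (a point): Centre of the handle of a chisel, of the same size as the boring rod's but yellow with a steel ferrule, hanging in the other hole of the rack, its top 225 mm above the bench, so the drawn rod has to be carried round it. z is up. To be left alone.
- goblet_mid (a point): Half-way up a pale wooden goblet, 64 mm in diameter and 90 mm high, standing loose on the bench. To be left alone.
- cup_mid (a point): Half-way up a black cup, 70 mm in diameter and 75 mm high, standing loose on the bench. To be left alone.
Things that resemble listed ones, but are neither listed nor needed, are in the scene too. What is shaped like the part that bears rod_grip but turquoise is not meant. Of the things like the guide, leave any that is pink; of the rest the larger one is meant.

How it is judged (in metres and radians):
On the way, in this order (a step that is already met when the one before it is completed fails the run):
1. the rod's tip is in the upper bushing, still above the lower one (z of rod_tip in the frame of upper_mouth below -0.006 m and z of rod_tip in the frame of lower_mouth above 0.002 m and horizontal distance between rod_tip and upper_mouth below 0.007 m), for 0.05 s.
2. the rod's tip has entered the lower bushing (z of rod_tip in the frame of lower_mouth below -0.006 m and horizontal distance between rod_tip and lower_mouth below 0.007 m and angle between the z axis of rod_tip and the z axis of lower_mouth, either way round below 0.1 rad), for 0.05 s.
At the end, for the whole second after the job is handed in: The rod spans both bushings: its tip 8 to 40 mm below the underside of the lower arm (5 mm or more above the blank), within 7 mm sideways of the bushing axis and within 0.1 rad of it; still (under 20 mm/s), held by the fingers (over 2 N), and pressing on the guide with less than 15 N (z of rod_tip in the frame of lower_mouth between -0.055 and -0.023 m and horizontal distance between rod_tip and lower_mouth below 0.007 m and angle between the z axis of rod_tip and the z axis of lower_mouth, either way round below 0.1 rad and contact force between the fingers and rod above 2 N and contact force between guide and rod below 15 N and linear speed of rod below 0.02 m/s); the arm keeps its last pose, push and grip.
It fails at once if the rod is forced against the guide (over 35 N) (contact force between guide and rod above 35 N).
It fails at once if the chisel is moved by more than 25 mm (distance of chisel_grip from where it was at the start of the episode above 0.025 m).
It fails at once if the goblet is moved by more than 25 mm (distance of goblet_mid from where it was at the start of the episode above 0.025 m).
It fails at once if the cup is moved by more than 25 mm (distance of cup_mid from where it was at the start of the episode above 0.025 m).
It also fails if it takes over 61 s, if anything falls off the work surface, if the arm or the gripper's body presses on something with over 40 N, if the wrist force passes 120 N, or if a joint passes its speed limit or range.

### The arm

A 6-joint arm with a two-finger parallel gripper is mounted at the origin on the work surface. World frame = base frame: x ahead of the robot, y to its left, z up, the work surface at z = 0. Lengths are in mm, angles in rad, forces in N, time in s.
With the tool pointing down it reaches from about 375 to 925 mm from the base axis. Payload 5.7 kg.
Tool frame: the origin (TCP) lies at the very end of the fingers, on their centre line; the grasp point (between the pads) lies behind it (tcp_to_grasp is the z of the grasp point in the tool frame, in mm); z points along the fingers, y is the line along which they close (so a half turn about z gives the same grasp; the last joint's range is limited). The gripper opens to 85 mm and grips with 20 to 120 N. Pads are 22 mm wide; open, the fingers measure 114 mm over their backs; the gripper's body (76 mm by 85 mm) begins 54 mm behind the grasp point. The pads swing forward as they close: fully open they stand 13 mm farther back than shut.
Start: joints at [-1.289, 0.359, 1.51, -0, 1.272, -0.115], TCP at [231.864, -553.356, 231.267] pointing down, gripper open.
Joint ranges: [-2.97, 2.97], [-1.01, 2.36], [0.21, 2.38], [-0.96, 4.11], [0.2, 2.71], [-2.98, 2.98]. Speed limits (rad/s): [2.39, 2.39, 3.14, 3.14, 3.14, 3.14].

### API

Orientations are given as a unit quaternion [w, x, y, z].
In Python, from workcell import get_state, read_camera, close_job, tcp_to_grasp gives the robot as it stands.
- The arm moves only by the tool step_arm, never from a script. Its arguments are lists of equal length, an entry for each row: "fingers": the gripper's target within -1 to 1 (shut at 1, half-way at 0, fully open at -1); "slide": the shift along the tool's x, y, z in m, a list of three; "turn": the turn about the tool's z in rad. In form: {"fingers": [fingers, ...], "slide": [[tx, ty, tz], ...], "turn": [turn, ...]}. A call has 1 to 10 rows; each row is the pose to reach, as a shift and turn from the pose commanded when the call began, along the tool's axes at that moment; what a row does not reach only later rows make up. A row lasts 1/12 s, in which the tool goes at most 41.7 mm and 7.16 degrees, less where a joint would pass 70% of its speed; a pose out of reach is approached as far as the arm can. A call with a gripper value outside its range is refused whole. The fingers move at their own pace and stop on an object; "force" is the grip in N (left out, the last holds). Time passes only in rows, so rows that repeat a pose let the fingers close. It gives the time, the measured TCP pose, the force, the opening and the grip force at its end, in the units of the state.
- get_state(): the state, without advancing time (a new reading comes with each control period).
- read_camera(name): name is "scene" or "top" or "wrist"; returns a dict with "img" (384x512x3 uint8, blue, green, red), "z_map" (384x512 float32, mm along the optical axis (not along the pixel's ray), 0 where there is no reading), "fx", "fy", "cx", "cy" (pixels), "xyz" and "orientation" of the camera in the world. Camera axes: x right, y down, z forward; pixel columns grow to the right and rows downward; lengths in mm; the calibration is good to about 2 mm. The wrist camera is an equidistant fisheye: a pixel r from the principal point sees the ray r / f radians off the axis. A picture is of the moment at which its call begins.
- close_job(): hands the job in; it is judged then, once.
The state is a dict: "t": time; "joints": joint angles; "joint_vel": joint speeds; "joint_torque": joint torques, N m; "position": TCP position; "orientation": TCP orientation; "contact_force": force on the tool from outside, world axes, zero at the start; "torque": the same for the moment, N m; "width": finger opening in mm; "grip_force": force on a finger pad.
Only numpy, scipy, OpenCV 4.12 (cv2) and the standard library are available. Lean on these libraries where they do the work, as an engineer would, in place of code of your own. Each camera call takes 0.05 s, during which the arm holds its last target. There are 200 camera calls.

## Working session

There is one attempt and no reset: what is moved stays moved. The work goes in short steps, Python scripts to look and compute and a tool call to move; the robot and the scene stay as the last step left them, time stands still between calls to the robot, and variables do not carry over. Pictures are saved under pics/ and viewed, at most 10 in all, crops included, and the job is handed in when it is done.

Besides the shell and the picture viewer there is one more tool, called after "Request:" by a JSON object that holds its "fn" and its "kwargs", one argument or row to a line. step_arm: Moves the arm, as the interface text tells. Its arguments: {"type":"object","properties":{"fingers":{"type":"array"},"slide":{"type":"array"},"turn":{"type":"array"},"force":{"type":"number"}},"required":["fingers","slide","turn"]}

```bash
mkdir -p pics; cat > h.py <<'E'
import numpy as np, cv2
from scipy.spatial.transform import Rotation as R
from workcell import *
def Rq(q): return R.from_quat([q[1],q[2],q[3],q[0]]).as_matrix()
def cloud(c):
    v,u=np.mgrid[0:384,0:512]; z=c["z_map"]
    p=np.stack([(u-c["cx"])/c["fx"]*z,(v-c["cy"])/c["fy"]*z,z],-1)
    w=p@Rq(c["orientation"]).T+np.array(c["xyz"]); w[z==0]=np.nan
    return w
E
python3 - <<'E'
from h import *
s=get_state(); print(s, tcp_to_grasp)
for n in("scene","top"):
    c=read_camera(n); np.save(n+".npy",c,allow_pickle=True)
    print(n,c["xyz"],c["orientation"],c["fx"],c["cx"],c["cy"])
    cv2.imwrite(f"pics/{n}1.png",cv2.resize(c["img"],(800,600)))
E
```

```text
{'t': 0.0, 'joints': array([-1.28912953e+00,  3.59498472e-01,  1.51145581e+00,  1.10379426e-05,
        1.27247026e+00, -1.15100066e-01]), 'joint_vel': array([ 1.01808403e-04,  3.58644046e-05, -3.45359993e-04,  8.17665628e-04,
       -7.86906968e-04,  5.10014285e-04]), 'joint_torque': array([-1.47863877e-03, -5.27625597e+01, -2.78619558e+01, -3.66415852e-04,
        1.32415682e-02,  1.85989285e-05]), 'position': array([ 231.66893591, -552.73173284,  230.44856173]), 'orientation': array([-9.13209222e-04,  9.80386369e-01,  1.97083049e-01, -7.09394170e-05]), 'contact_force': array([ 0.19989027, -0.06787877,  0.43337765]), 'torque': array([ 0.0201234 , -0.00174647, -0.0253501 ]), 'grip_force': 0.0, 'width': 85.41579921340168} -18.700000000000003
scene [1251.82840329 -597.27056895  814.14403862] [-0.408215    0.81656507  0.3630333  -0.18651764] 429.8753143296413 247.58068711492018 184.31717595919844
top [ 411.80078212   23.47081255 1161.92400978] [ 0.05749205 -0.69850911  0.71170049 -0.04756165] 464.3216146932404 261.12840481671367 195.4353690983331
```

View pics/scene1.png

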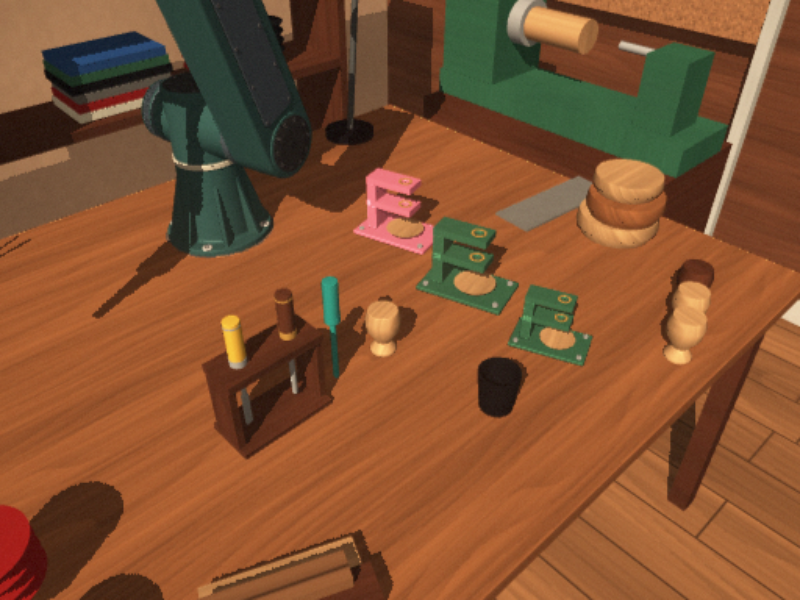

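View pics/top1.png

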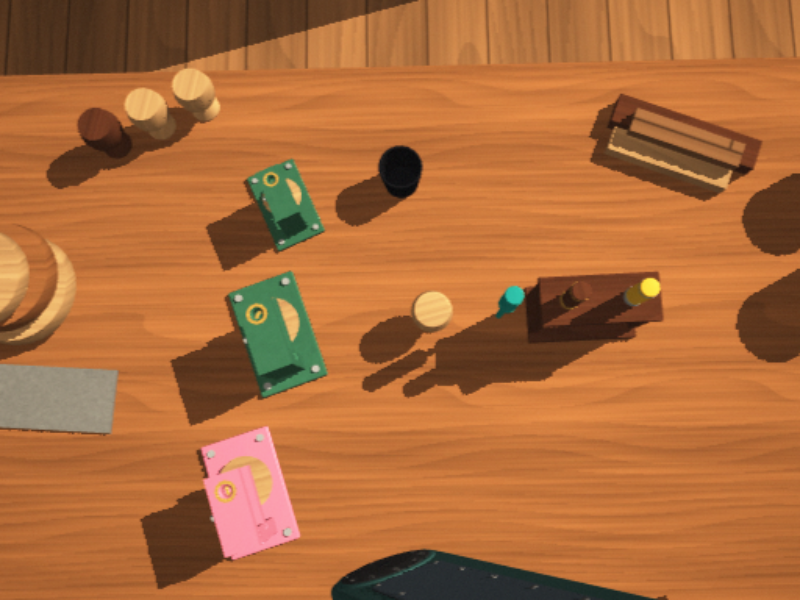

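The scene picture shows the yellow chisel at (234,340), the dark rod at (286,310), the turquoise lookalike at (331,300), the goblet at (382,325) and the cup at (498,385). The large green guide's upper bushing is at (482,233). In the top picture the rod is at (578,292), the chisel at (650,288), the turquoise tool at (513,296) and the upper bushing at (256,314).

```bash
python3 - <<'E'
from h import *
T=np.load("top.npy",allow_pickle=True).item(); S=np.load("scene.npy",allow_pickle=True).item()
W=cloud(T);V=cloud(S)
np.set_printoptions(precision=1,suppress=True)
def at(w,x,y,r=1):
    u,v=int(x*.64),int(y*.64); return np.nanmedian(w[v-r:v+r+1,u-r:u+r+1].reshape(-1,3),0)
def ray(c,x,y,z):
    d=Rq(c["orientation"])@[(x*.64-c["cx"])/c["fx"],(y*.64-c["cy"])/c["fy"],1]; p=np.array(c["xyz"]); return p+d*(z-p[2])/d[2]
for n,x,y in[("rod",580,290),("chisel",650,287),("turq",514,295),("goblet",432,308),("cup",400,165)]: print(n,at(W,x,y))
print("mouth top",ray(T,256.5,314,135),at(W,270,325)); print("mouth scene",ray(S,482,233.5,135),at(V,470,228))
print("lower scene",ray(S,477,257.5,80))
# handles: cluster by height, near rods, both clouds
for n,(a,w) in {"top":(T,W),"scene":(S,V)}.items():
    for nm,x,y in[("rod",*at(W,580,290)[:2]),("chisel",*at(W,650,287)[:2]),("turq",*at(W,514,295)[:2])]:
        m=(np.hypot(w[...,0]-x,w[...,1]-y)<30)&(w[...,2]>160)
        p=w[m]; t=p[p[:,2]>p[:,2].max()-6]
        print(n,nm,len(p),"zmax",p[:,2].max(),"minmax",p.min(0),p.max(0),"topmean",t.mean(0),len(t))
# arm top face of guide
g=at(W,270,325)
for n,w in(("top",W),("scene",V)):
    m=(abs(w[...,2]-135)<5)&(np.hypot(w[...,0]-g[0],w[...,1]-g[1])<100)
    p=w[m][:,:2].astype(np.float32); r=cv2.minAreaRect(p); print(n,r,len(p)); print(cv2.boxPoints(r))
m=(abs(W[...,2]-145)<5)&(np.hypot(W[...,0]-at(W,580,290)[0],W[...,1]-at(W,580,290)[1])<180)
print("rack",cv2.minAreaRect(W[m][:,:2].astype(np.float32)))
E
```

```text
rod [ 569.5 -189.3  223.5]
chisel [ 571.8 -280.8  223.9]
turq [ 568.3 -104.1  204.3]
goblet [568.6   2.5  88.9]
cup [819.7  47.2  14.5]
mouth top [557.6 254.  135. ] [541.6 236.6 133.2]
mouth scene [561.2 255.5 135. ] [528.4 253.7 135.9]
lower scene [557.3 251.5  80. ]
top rod 212 zmax 228.63302478591868 minmax [ 555.  -203.4  160.2] [ 580.5 -178.1  228.6] topmean [ 567.7 -191.1  224.8] 98
top chisel 245 zmax 228.53686384707817 minmax [ 557.7 -293.9  160.2] [ 582.9 -267.7  228.5] topmean [ 570.2 -280.4  224.7] 101
top turq 162 zmax 208.04019207924478 minmax [ 554.2 -118.9  160.2] [579.2 -93.6 208. ] topmean [ 566.9 -106.2  204.5] 102
scene rod 299 zmax 227.64548811089617 minmax [ 553.  -207.7  160.3] [ 580.3 -182.7  227.6] topmean [ 567.5 -195.6  225.3] 72
scene chisel 339 zmax 227.82453764992886 minmax [ 556.1 -297.6  160. ] [ 583.2 -270.5  227.8] topmean [ 570.2 -285.2  225.2] 82
scene turq 205 zmax 208.28186210473552 minmax [ 553.6 -123.6  160.4] [579.3 -96.2 208.3] topmean [ 566.3 -110.4  205.3] 59
top ((529.6234741210938, 246.16192626953125), (110.72307586669922, 55.19488525390625), 18.519529342651367) 1072
[[468.4 254.7]
 [485.9 202.4]
 [590.9 237.6]
 [573.4 289.9]]
scene ((527.1195068359375, 240.44161987304688), (111.87665557861328, 57.122230529785156), 18.789962768554688) 380
[[465.  249.5]
 [483.4 195.4]
 [589.3 231.4]
 [570.9 285.5]]
rack ((568.58837890625, -208.0575408935547), (70.55045318603516, 229.04025268554688), 1.8579241037368774)
```

Request:
{"fn": "step_arm", "kwargs": {
  "fingers": [-1,-1,-1,-1,-1,-1,-1,-1,-1,-1],
  "slide": [
    [0,0,-0.04],
    [0,0,-0.09],
    [0.04,-0.018,-0.09],
    [0.08,-0.036,-0.09],
    [0.12,-0.054,-0.09],
    [0.155,-0.07,-0.09],
    [0.19,-0.085,-0.09],
    [0.225,-0.101,-0.09],
    [0.26,-0.117,-0.09],
    [0.295,-0.132,-0.09]
  ],
  "turn": [0,0,-0.12,-0.24,-0.36,-0.48,-0.6,-0.72,-0.84,-0.96]
}}

```text
t: 0.93
position: [453.6, -315.6, 321.0]
orientation: [-0.0, 0.777, 0.63, -0.0]
contact_force: [0.7, -0.5, -0.0]
width: 85.4
grip_force: 0.0
```

```bash
cat >> h.py <<'E'
def to(x,y,z,yaw_y=None):
    "slide (m) from measured pose; turn to bring tool y along world angle yaw_y"
    s=get_state(); M=Rq(s["orientation"]); d=M.T@(np.array([x,y,z])-s["position"])/1000
    t=None
    if yaw_y is not None:
        a=np.arctan2(M[1,1],M[0,1]); t=-((yaw_y-a+np.pi/2)%np.pi-np.pi/2)
    print("t",round(s["t"],2),"pos",s["position"].round(1),"slide",d.round(4),"turn",t,"tilt",M[:,2].round(4),"j",s["joints"].round(2),"F",s["contact_force"].round(1),"w",round(s["width"],1),s["grip_force"])
E
python3 -c "
from h import *
to(567.5,-192.5,300,0)"
```

```text
t 0.93 pos [ 453.6 -315.6  321. ] slide [0.1439 0.086  0.021 ] turn -0.20800850477834532 tilt [-6.e-04  7.e-04 -1.e+00] j [-0.73  0.22  1.48  0.    1.44 -0.52] F [ 0.7 -0.5 -0. ] w 85.4 0.0
```

Request:
{"fn": "step_arm", "kwargs": {
  "fingers": [-1,-1,-1,-1,-1,-1,-1],
  "slide": [
    [0.035,0.021,0],
    [0.07,0.042,0],
    [0.105,0.063,0],
    [0.135,0.08,0.01],
    [0.144,0.086,0.021],
    [0.144,0.086,0.021],
    [0.144,0.086,0.021]
  ],
  "turn": [-0.1,-0.208,-0.208,-0.208,-0.208,-0.208,-0.208]
}}

```text
t: 1.52
position: [566.7, -194.7, 298.9]
orientation: [-0.001, 0.709, 0.706, -0.001]
contact_force: [-1.1, -0.6, 0.6]
width: 85.3
grip_force: 0.0
```

```bash
python3 -c "
from h import *
to(567.5,-192.5,300,0)
c=read_camera('wrist'); np.save('wrist.npy',c,allow_pickle=True)
print(c['xyz'],c['orientation'],c['fx'],c['cx'],c['cy'])
cv2.imwrite('pics/w1.png',cv2.resize(c['img'],(800,600)))"
```

```text
t 1.52 pos [ 566.7 -194.7  298.9] slide [ 0.0022  0.0008 -0.0011] turn -0.004526879826733721 tilt [-3.2e-03  7.0e-04 -1.0e+00] j [-0.45  0.31  1.42 -0.    1.42 -0.44] F [-1.1 -0.6  0.6] w 85.3 0.0
[ 567.8320048  -111.62895835  442.51419085] [ 0.16495026  0.98629844 -0.00168195 -0.00199416] 297.3186396354542 249.44812478401306 189.32392201124708
```

View pics/w1.png

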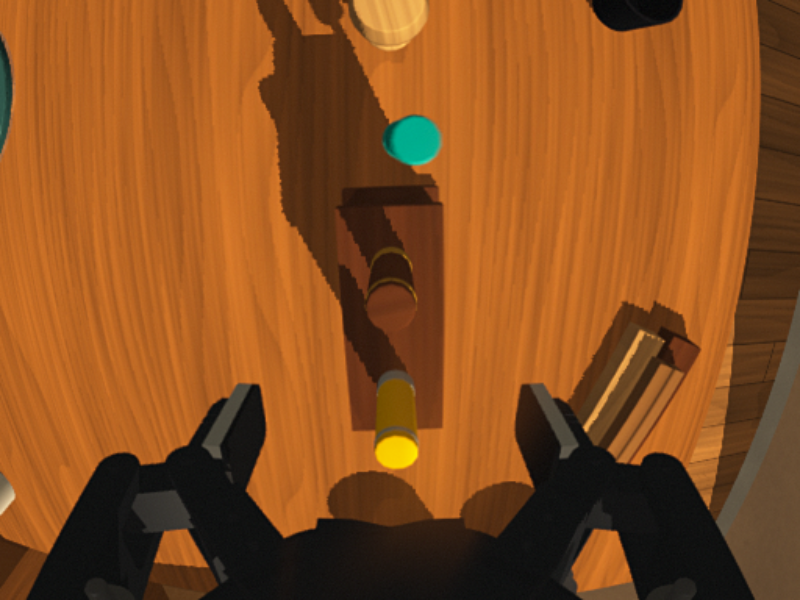

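The wrist picture shows the rod's top at (392,307) and the chisel top at (397,452), both between the open fingers' planes. The turquoise tool at (412,140) is well clear.

```bash
cat >> h.py <<'E'
def fray(c,x,y,z):
    u=(x+.5)*.64-.5-c["cx"]; v=(y+.5)*.64-.5-c["cy"]; r=np.hypot(u,v); th=r/c["fx"]
    d=Rq(c["orientation"])@[u/r*np.sin(th),v/r*np.sin(th),np.cos(th)]; p=np.array(c["xyz"]); return p+d*(z-p[2])/d[2]
E
python3 -c "
from h import *
c=np.load('wrist.npy',allow_pickle=True).item()
print(fray(c,392,307,225),fray(c,397,452,225),fray(c,412,140,205))
p=fray(c,392,307,225)
to(p[0],p[1],171,0)"
```

```text
[ 567.75323007 -192.23405702  225.        ] [ 570.48429379 -282.90987271  225.        ] [ 578.05556899 -110.52063498  205.        ]
t 1.57 pos [ 566.6 -195.6  299.7] slide [0.0034 0.0014 0.1287] turn -0.005858354990267545 tilt [-0.002  0.    -1.   ] j [-0.45  0.31  1.42 -0.    1.42 -0.44] F [ 0.3 -0.7  0.9] w 85.4 0.0
```

Request:
{"fn": "step_arm", "kwargs": {
  "fingers": [-1,-1,-1,-1,-1,-1,-1,-1],
  "slide": [
    [0.003,0.001,0.0],
    [0.003,0.001,0.03],
    [0.003,0.001,0.06],
    [0.003,0.001,0.09],
    [0.003,0.001,0.11],
    [0.003,0.001,0.128],
    [0.003,0.001,0.128],
    [0.003,0.001,0.128]
  ],
  "turn": [-0.005,-0.005,-0.005,-0.005,-0.005,-0.005,-0.005,-0.005]
}}

```text
t: 2.23
position: [567.6, -193.0, 172.2]
orientation: [-0.001, 0.708, 0.706, -0.0]
contact_force: [-0.1, 0.0, 0.5]
width: 85.2
grip_force: 0.0
```

Request:
{"fn": "step_arm", "kwargs": {
  "fingers": [0,0.3,1,1,1,1,1,1,1,1],
  "slide": [
    [0,0,0],
    [0,0,0],
    [0,0,0],
    [0,0,0],
    [0,0,0],
    [0,0,0],
    [0,0,0],
    [0,0,0],
    [0,0,0],
    [0,0,0]
  ],
  "turn": [0,0,0,0,0,0,0,0,0,0],
  "force": 60
}}

```text
t: 3.07
position: [568.6, -192.3, 173.2]
orientation: [0.0, 0.707, 0.707, -0.0]
contact_force: [-2.4, -0.4, 6.0]
width: 25.0
grip_force: 58.2
```

```bash
python3 -c "
from h import *
to(567.8,-192.2,171,0)"
```

```text
t 3.07 pos [ 568.6 -192.3  173.2] slide [ 0.0001 -0.0008  0.0022] turn -0.0007645455334324147 tilt [ 4.e-04 -5.e-04 -1.e+00] j [-0.44  0.41  1.58 -0.    1.15 -0.44] F [-2.4 -0.4  6. ] w 25.0 58.24114501476288
```

Request:
{"fn": "step_arm", "kwargs": {
  "fingers": [1,1,1,1,1,1,1,1,1,1],
  "slide": [
    [0,0,-0.01],
    [0,0,-0.025],
    [0,0,-0.05],
    [0,0,-0.075],
    [0,0,-0.1],
    [0,0,-0.13],
    [0,0,-0.16],
    [0,0,-0.19],
    [0,0,-0.22],
    [0,0,-0.22]
  ],
  "turn": [0,0,0,0,0,0,0,0,0,0]
}}

```text
t: 3.9
position: [571.0, -193.1, 399.8]
orientation: [0.005, 0.707, 0.707, 0.002]
contact_force: [0.7, -0.5, -0.6]
width: 24.6
grip_force: 59.1
```

```bash
python3 -c "
from h import *
to(558,253.5,400,0)"
```

```text
t 3.9 pos [ 571.  -193.1  399.8] slide [ 0.4466 -0.0133 -0.0024] turn -0.0007265007850258964 tilt [ 0.0103 -0.0046 -0.9999] j [-0.44  0.26  1.25  0.    1.62 -0.44] F [ 0.7 -0.5 -0.6] w 24.6 59.13787364959717
```

Request:
{"fn": "step_arm", "kwargs": {
  "fingers": [1,1,1,1,1,1,1,1,1,1],
  "slide": [
    [0.02,0,0],
    [0.05,0,0],
    [0.085,0,0],
    [0.12,0,0],
    [0.155,0,0],
    [0.19,0,0],
    [0.225,0,0],
    [0.26,0,0],
    [0.295,0,0],
    [0.33,0,0]
  ],
  "turn": [0,0,0,0,0,0,0,0,0,0]
}}

```text
t: 4.73
position: [568.1, 139.6, 392.0]
orientation: [-0.0, 0.707, 0.707, -0.0]
contact_force: [1.5, -0.8, -1.4]
width: 24.9
grip_force: 59.0
```

Request:
{"fn": "step_arm", "kwargs": {
  "fingers": [1,1,1,1,1,1,1,1],
  "slide": [
    [0.03,-0.003,0],
    [0.06,-0.006,0],
    [0.085,-0.009,0.02],
    [0.105,-0.01,0.04],
    [0.116,-0.01,0.06],
    [0.116,-0.01,0.07],
    [0.116,-0.01,0.07],
    [0.116,-0.01,0.07]
  ],
  "turn": [0,0,0,0,0,0,0,0]
}}

```text
t: 5.4
position: [558.7, 253.1, 321.9]
orientation: [-0.0, 0.707, 0.707, -0.001]
contact_force: [-0.2, -0.3, -1.2]
width: 24.7
grip_force: 58.9
```

```bash
python3 -c "
from h import *
to(558,253.5,320,0)
for n in('wrist','top','scene'):
    c=read_camera(n); np.save(n+'2.npy',c,allow_pickle=True)
W=np.load('wrist2.npy',allow_pickle=True).item(); print(W['xyz'],W['orientation'])
a=np.load('scene2.npy',allow_pickle=True).item()['img'][70:220,230:380]
b=np.load('top2.npy',allow_pickle=True).item()['img'][120:270,80:230]
cv2.imwrite('pics/w2.png',cv2.resize(W['img'],(800,600)))
cv2.imwrite('pics/st2.png',cv2.resize(np.hstack([a,b]),(800,400),interpolation=cv2.INTER_CUBIC))
"
```

```text
t 5.4 pos [558.7 253.1 321.9] slide [ 0.0004 -0.0007  0.0019] turn -0.001096259917752862 tilt [-0.0015 -0.001  -1.    ] j [ 0.31  0.31  1.35 -0.    1.48  0.31] F [-0.2 -0.3 -1.2] w 24.7 58.92826974391937
[559.28619502 336.41133172 465.42021405] [ 1.65778384e-01  9.86162643e-01 -1.53423609e-04 -8.63033103e-04]
```

View pics/w2.png

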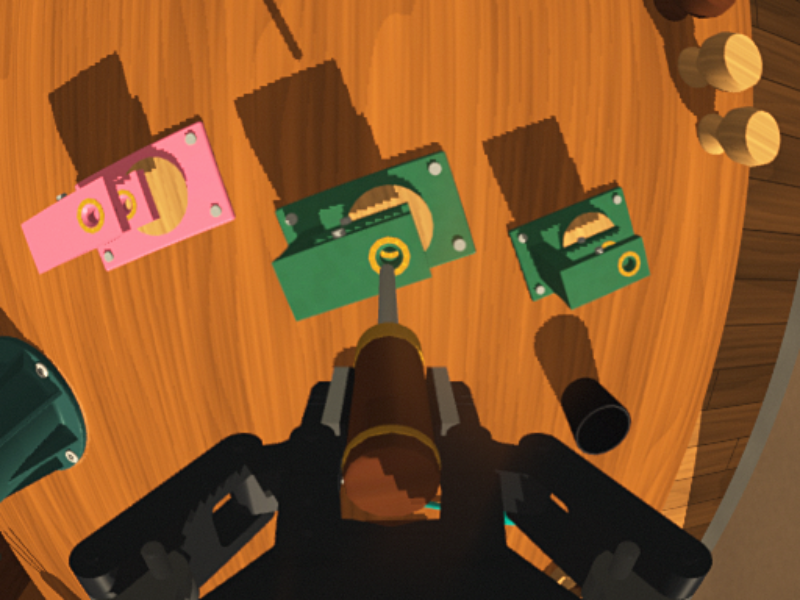

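View pics/st2.png

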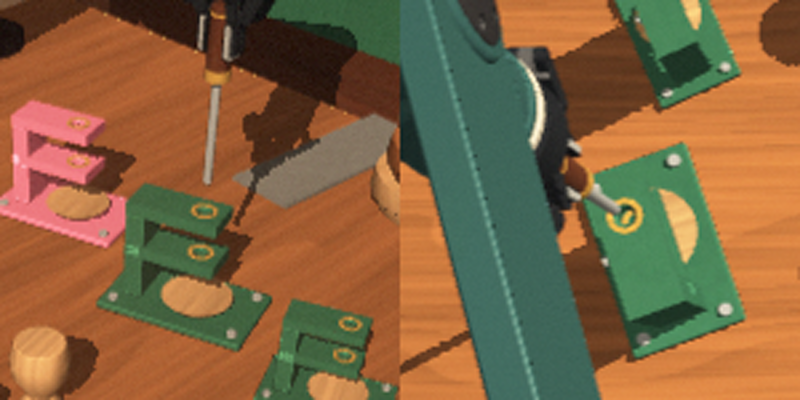

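The wrist picture has the rod tip near (388,268) with the upper ring centred near (389,257). I'll enlarge it to measure more closely.

```bash
python3 -c "
from h import *
W=np.load('wrist2.npy',allow_pickle=True).item()
a=W['img'][145:205,220:280]
b=np.load('top2.npy',allow_pickle=True).item()['img'][180:220,140:180]
cv2.imwrite('pics/w3.png',np.hstack([cv2.resize(a,(480,480),interpolation=cv2.INTER_CUBIC),cv2.resize(b,(320,320),interpolation=cv2.INTER_CUBIC).__class__((480,320,3),np.uint8)*0+np.vstack([cv2.resize(b,(320,320),interpolation=cv2.INTER_CUBIC),np.zeros((160,320,3),np.uint8)])]))
"
```

```text
(no output)
```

View pics/w3.png

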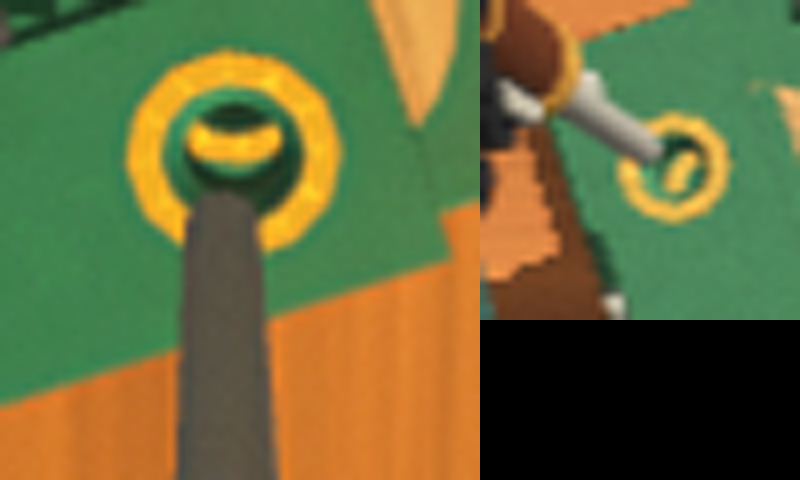

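```bash
cat >> h.py <<'E'
def wr(c,u,v,z): return fray(c,(u+.5)/.64-.5,(v+.5)/.64-.5,z)
def pin(c,u,v,z):
    d=Rq(c["orientation"])@[(u-c["cx"])/c["fx"],(v-c["cy"])/c["fy"],1]; p=np.array(c["xyz"]); return p+d*(z-p[2])/d[2]
E
python3 -c "
from h import *
W=np.load('wrist2.npy',allow_pickle=True).item();T=np.load('top2.npy',allow_pickle=True).item()
k=lambda a,o:(a+.5)/8-.5+o
zt=169
m=wr(W,k(235,220),k(152,145),135); t=wr(W,k(226,220),k(218,145),zt); print('wrist',m,t,m-t)
m=pin(T,k(194,140),k(168,180),135); t=pin(T,k(165,140),k(142,180),zt); print('top',m,t,m-t)
"
```

```text
wrist [558.10720237 253.29013976 135.        ] [557.05460118 253.03418269 169.        ] [  1.05260119   0.25595707 -34.        ]
top [558.50565896 254.76645081 135.        ] [560.92157442 255.09115708 169.        ] [ -2.41591546  -0.32470626 -34.        ]
```

Request:
{"fn": "step_arm", "kwargs": {
  "fingers": [1,1,1,1,1,1],
  "slide": [
    [0,0,0.008],
    [0,0,0.016],
    [0,0,0.022],
    [0,0,0.026],
    [0,0,0.027],
    [0,0,0.027]
  ],
  "turn": [0,0,0,0,0,0],
  "force": 30
}}

```text
t: 6.05
position: [558.7, 253.7, 294.6]
orientation: [-0.0, 0.707, 0.707, -0.001]
contact_force: [-1.1, -0.2, -1.9]
width: 24.6
grip_force: 58.9
```

```bash
python3 -c "
from h import *
to(558.2,253.6,290,0)
W=read_camera('wrist');T=read_camera('scene')
np.save('w3.npy',W,allow_pickle=True)
a=W['img'][145:195,220:270]; b=T['img'][125:165,285:325]
cv2.imwrite('pics/w4.png',np.hstack([cv2.resize(a,(400,400),interpolation=cv2.INTER_CUBIC),cv2.resize(b,(400,400),interpolation=cv2.INTER_CUBIC)]))
"
```

```text
t 6.05 pos [558.7 253.7 294.6] slide [-0.0001 -0.0004  0.0046] turn -0.0010683726525979598 tilt [-1.3e-03 -3.0e-04 -1.0e+00] j [0.31 0.33 1.39 0.   1.42 0.31] F [-1.1 -0.2 -1.9] w 24.6 58.929702043533325
```

View pics/w4.png

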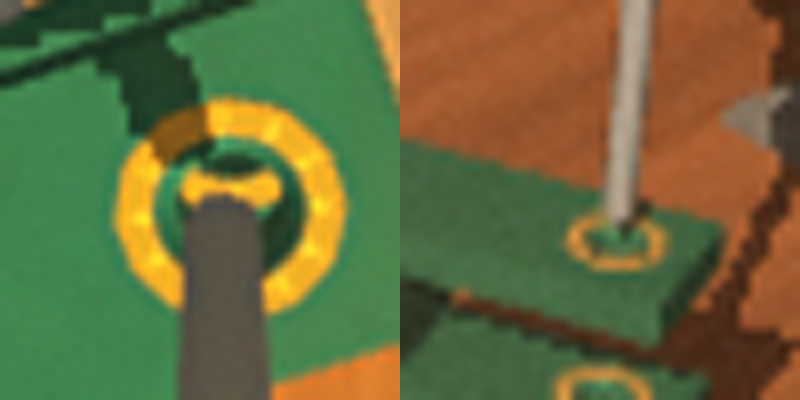

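The wrist crop has the ring centre at (231,207) and the tip at about (225,220), which matches the expected parallax. The scene crop shows the tip over the ring at (617,241). They are aligned to about 1 mm, so I'll descend gently.

Request:
{"fn": "step_arm", "kwargs": {
  "fingers": [1,1,1,1,1,1,1,1],
  "slide": [
    [0,0,0.002],
    [0,0,0.004],
    [0,0,0.006],
    [0,0,0.008],
    [0,0,0.01],
    [0,0,0.012],
    [0,0,0.014],
    [0,0,0.014]
  ],
  "turn": [0,0,0,0,0,0,0,0],
  "force": 30
}}

```text
t: 6.82
position: [558.8, 253.7, 280.7]
orientation: [-0.0, 0.707, 0.707, -0.0]
contact_force: [0.0, -0.0, -1.1]
width: 24.8
grip_force: 58.9
```

Request:
{"fn": "step_arm", "kwargs": {
  "fingers": [1,1,1,1,1,1,1,1,1],
  "slide": [
    [0,0,0.003],
    [0,0,0.006],
    [0,0,0.01],
    [0,0,0.014],
    [0,0,0.018],
    [0,0,0.022],
    [0,0,0.026],
    [0,0,0.03],
    [0,0,0.03]
  ],
  "turn": [0,0,0,0,0,0,0,0,0]
}}

```text
t: 7.57
position: [558.5, 253.6, 250.2]
orientation: [-0.0, 0.707, 0.707, -0.001]
contact_force: [-0.1, -0.6, -1.7]
width: 24.8
grip_force: 58.9
```

```bash
python3 -c "
from h import *
to(558.2,253.6,290,0)
W=read_camera('wrist');T=read_camera('scene')
a=W['img'][150:200,220:270]; b=T['img'][125:205,275:355]
cv2.imwrite('pics/w5.png',np.hstack([cv2.resize(a,(400,400),interpolation=cv2.INTER_CUBIC),cv2.resize(b,(400,400),interpolation=cv2.INTER_CUBIC)]))
"
```

```text
t 7.57 pos [558.5 253.6 250.2] slide [-0.0001 -0.0003 -0.0398] turn -0.0010273004706831124 tilt [-1.6e-03 -5.0e-04 -1.0e+00] j [0.31 0.36 1.45 0.   1.33 0.31] F [-0.1 -0.6 -1.7] w 24.8 58.93145978450775
```

View pics/w5.png

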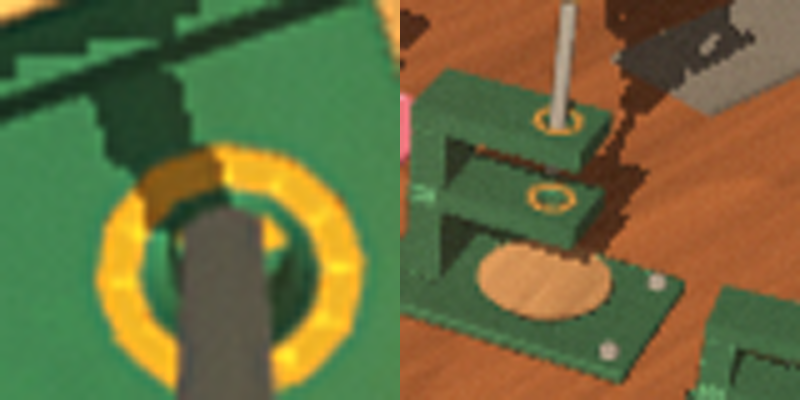

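The rod is inside the upper ring (wrist crop: rod column 226, ring centre 231) with no contact force. I'll continue down into the lower bushing.

Request:
{"fn": "step_arm", "kwargs": {
  "fingers": [1,1,1,1,1,1,1,1,1,1],
  "slide": [
    [0,0,0.003],
    [0,0,0.006],
    [0,0,0.009],
    [0,0,0.011],
    [0,0,0.013],
    [0,0,0.015],
    [0,0,0.017],
    [0,0,0.019],
    [0,0,0.021],
    [0,0,0.023]
  ],
  "turn": [0,0,0,0,0,0,0,0,0,0]
}}

```text
t: 8.5
position: [559.0, 253.9, 228.2]
orientation: [-0.0, 0.707, 0.707, 0.0]
contact_force: [0.2, -0.5, -2.1]
width: 24.6
grip_force: 58.9
```

Request:
{"fn": "step_arm", "kwargs": {
  "fingers": [1,1,1,1,1,1,1,1,1,1],
  "slide": [
    [0,0,0.003],
    [0,0,0.006],
    [0,0,0.01],
    [0,0,0.014],
    [0,0,0.018],
    [0,0,0.022],
    [0,0,0.026],
    [0,0,0.03],
    [0,0,0.03],
    [0,0,0.03]
  ],
  "turn": [0,0,0,0,0,0,0,0,0,0]
}}

```text
t: 9.33
position: [558.8, 253.8, 198.0]
orientation: [-0.0, 0.707, 0.707, -0.0]
contact_force: [-0.1, 0.4, -0.7]
width: 24.5
grip_force: 58.9
```

```bash
python3 -c "
from h import *
to(558.2,253.6,197,0)
T=read_camera('scene')
b=T['img'][115:195,270:350]
cv2.imwrite('pics/w6.png',cv2.resize(b,(600,600),interpolation=cv2.INTER_CUBIC))
"
```

```text
t 9.33 pos [558.8 253.8 198. ] slide [-0.0002 -0.0006  0.001 ] turn -0.0010030796123401409 tilt [-6.e-04 -1.e-04 -1.e+00] j [0.31 0.41 1.52 0.   1.21 0.31] F [-0.1  0.4 -0.7] w 24.5 58.930601477622986
```

View pics/w6.png

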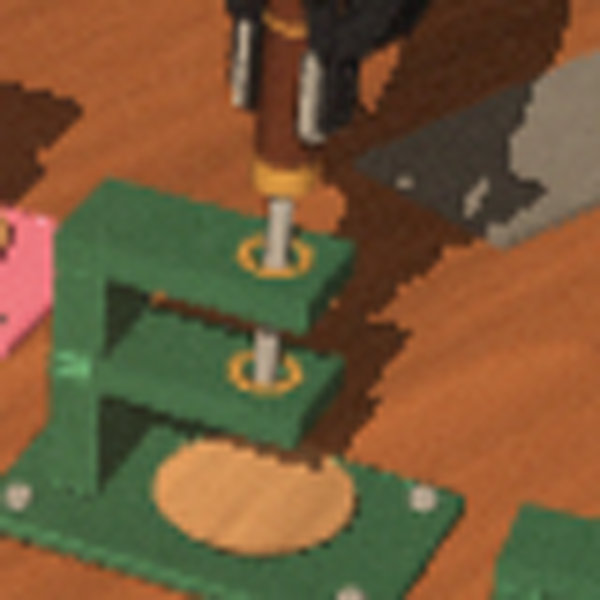

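The rod passes through both rings, at (275,257) and (265,372). The gap from the ferrule to the upper rim is about 34 mm, so the tip is about 20 mm below the lower arm, and there is no contact force.

```bash
python3 -c "
from workcell import *
print(close_job())"
```

```text
the job is handed in; nothing more can be done
None
```

The boring rod is threaded through both bushings and held still by its handle, tip about 20 mm below the lower arm by estimate (hidden in the last picture); no contact showed after any move, the other objects were left alone, and the job is handed in with no verdict returned.

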